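Make up two bed-repair kits

ROBOT

A 6-joint arm with a two-finger parallel gripper is mounted at the origin on the work surface. World frame = base frame: x ahead of the robot, y to its left, z up, the work surface at z = 0. Lengths are in mm, angles in rad, forces in N, time in s.
With the tool pointing down it reaches from about 300 to 775 mm from the base axis. Payload 14.6 kg.
Tool frame: the origin (TCP) lies at the very end of the fingers, on their centre line; the grasp point (between the pads) lies 19 mm behind it; z points along the fingers, y is the line along which they close (so a half turn about z gives the same grasp; the last joint's range is limited). The gripper opens to 94 mm and grips with 3 to 60 N. Pads are 16 mm wide; open, the fingers measure 119 mm over their backs; the gripper's body (75 mm by 177 mm) begins 78 mm behind the grasp point.
Start: joints at [-1.401, 0.3, 1.521, -0, 1.321, -0.067], TCP at [129.02, -534.643, 205.446] pointing down, gripper open.
Joint ranges: [-3.03, 3.03], [-0.79, 2.21], [0.23, 2.52], [-1.04, 4.18], [0, 3.07], [-2.55, 2.55]. Speed limits (rad/s): [2.22, 2.22, 2.57, 3.14, 3.14, 3.14].

INTERFACE

Orientations are given as [roll, pitch, yaw] about the fixed x, y, z axes, in that order (R = Rz(yaw) Ry(pitch) Rx(roll)).
In Python, from cell import manip gives the robot as it stands.
- The arm moves only by the tool servo_tool, never from a script. Its argument "motion" is a list that holds one entry, the list of rows, each a list of 7 numbers: the shift along the world's x, y, z as a fraction of full scale, then the turn, a rotation vector about the world's x, y, z as a fraction of full scale, then the closure, from 0 (fully open) to 1 (shut). In form: [[[x, y, z, rx, ry, rz, gripper], ...]]. A call has 1 to 10 rows; each row is the pose to reach, as a shift and turn from the pose commanded when the call began, turning the shorter way round; what a row does not reach only later rows make up. Full scale, the value 1, is 0.5 m for a shift and pi rad for a turn. A row lasts 1/10 s, in which the tool goes at most 50 mm and 8.59 degrees, less where a joint would pass 70% of its speed; a pose out of reach is approached as far as the arm can. A call with a number of a shift or a turn outside -1 to 1 is refused whole. A call with a gripper value outside its range is refused whole. The fingers move at their own pace and stop on an object; "newtons" is the grip in N (left out, the last holds). Time passes only in rows, so rows that repeat a pose let the fingers close. It gives the time, the measured TCP pose, the force, the opening and the grip force at its end, in the units of the state.
- manip.read_state(): the state, without advancing time (a new reading comes with each control period).
- manip.camera(name): name is "scene" or "top"; returns a dict with "frame" (400x640x3 uint8, red, green, blue), "range_z" (400x640 float32, mm along the optical axis (not along the pixel's ray), 0 where there is no reading), "vfov" (degrees; the focal length in pixels is half the picture's height over the tangent of half this angle, whatever the lens; pixels are square), "cx", "cy" (the principal point, pixels), "cam_to_world" (4x4, takes a point from camera to world coordinates). Camera axes: x right, y down, z forward; pixel columns grow to the right and rows downward; lengths in mm; the calibration is good to about 2 mm. A picture is of the moment at which its call begins.
- manip.sign_off(): hands the job in; it is judged then, once.
The state is a dict: "clock": time; "joints": joint angles; "qd": joint speeds; "effort": joint torques, N m; "eef_pos": TCP position; "eef_rot": TCP orientation; "wrist_force": force on the tool from outside, world axes, zero at the start; "moment": the same for the moment, N m; "finger_gap": finger opening in mm; "finger_force": force on a finger pad.
Only numpy, scipy, OpenCV 4.12 (cv2) and the standard library are available. Lean on these libraries where they do the work, as an engineer would, in place of code of your own. Each camera call takes 0.05 s, during which the arm holds its last target. There are 200 camera calls.

TASK

Make up the two bed-repair kits: the white-wheeled castor and the red clamp knob go in the blue tray, the black-wheeled castor and the brass bush in the red tray. Stand each part upright, the way up you found it, seated down in its pocket: castors in the large pockets, small parts in the small ones. Leave the rubber foot, the white sleeve, the wrench and the jar where they are.

Things in the scene. Friction and masses are not known exactly. Their poses are not given: they have to be found in the camera images.
- castor_white_mid (a point): White-wheeled castor standing on its round steel mounting plate (54 mm across, 5 mm thick), wheel upward; 63 mm tall overall. An aluminium fork, 24 mm wide along x and 31 mm over its two flat cheeks along y, rises from 12 to 50 mm above the underside; the wheel, 42 mm in diameter, is held between the cheeks with its axle along y (it does not turn). Grip across the cheeks, along y. About 180 g. Point: the middle, on the upright axis, 31.5 mm above the underside; z up.
- castor_black_mid (a point): Black-wheeled castor standing on its round steel mounting plate (54 mm across, 5 mm thick), wheel upward; 63 mm tall overall. An aluminium fork, 24 mm wide along x and 31 mm over its two flat cheeks along y, rises from 12 to 50 mm above the underside; the wheel, 42 mm in diameter, is held between the cheeks with its axle along y (it does not turn). Grip across the cheeks, along y. About 180 g. Point: the middle, on the upright axis, 31.5 mm above the underside; z up.
- knob_mid (a point): Red plastic clamp knob, head down: six-lobed head 38 mm across and 12 mm high at the bottom, a plain round hub 24 mm in diameter above it up to 46 mm. About 70 g. Stands upright on the bench; point: the middle, half-way up (23 mm above the underside), z up.
- bush_mid (a point): Brass flanged bush: flange 36 mm in diameter and 6 mm high at the bottom, plain round body 28 mm in diameter above it up to 46 mm. About 160 g. Stands upright on the bench; point: the middle, half-way up (23 mm above the underside), z up.
- foot_mid (a point): Black rubber foot, not wanted: 38 mm across at the bottom, 28 mm in diameter from 16 mm up to its top at 46 mm. Stands upright on the bench; point: the middle, half-way up (23 mm above the underside), z up.
- sleeve_mid (a point): White plastic sleeve (a tube), not wanted: 30 mm outside, 16 mm bore, 46 mm tall. Stands upright on the bench; point: the middle, half-way up (23 mm above the underside), z up.
- tray_blue: Blue plastic kit tray, fast on the bench, 110 mm (x) by 206 mm (y), 14 mm high; origin at the centre of its underside, z up. Two round flat-floored pockets, 9 mm deep (floor 5 mm above the underside, white): the large one, 74 mm across, centred at y = -48 mm, for a castor's mounting plate; the small one, 58 mm across, centred at y = +52 mm, for a small part; both at x = 0.
- tray_red: Red plastic kit tray, fast on the bench, 110 mm (x) by 206 mm (y), 14 mm high; origin at the centre of its underside, z up. Two round flat-floored pockets, 9 mm deep (floor 5 mm above the underside, white): the large one, 74 mm across, centred at y = -48 mm, for a castor's mounting plate; the small one, 58 mm across, centred at y = +52 mm, for a small part; both at x = 0.
- wrench_grip (a point): Steel wrench, 130 mm long, lying flat on the bench along its x; not wanted. Point: on its handle.
- jar_mid (a point): Small jar of screws with a yellow lid, 42 mm in diameter, 55 mm tall, upright; not wanted. Point: the middle, half-way up.

How it is judged (in metres and radians):
At the end, for the whole second after the job is handed in: White castor (large pocket) and red knob (small) in the blue tray, black castor (large) and brass bush (small) in the red: each within 13 mm of its pocket's centre along tray x and y, within 4 mm of floor height, upright to 0.12 rad, at rest and let go; nothing else shifted over 30 mm (x of castor_white_mid in the frame of tray_blue between -0.013 and 0.013 m and y of castor_white_mid in the frame of tray_blue between -0.061 and -0.035 m and z of castor_white_mid in the frame of tray_blue between 0.0325 and 0.0405 m and angle between each of castor_white_mid, knob_mid, castor_black_mid, bush_mid's own z axis and vertical below 0.12 rad and linear speed of each of castor_white, knob, castor_black, bush below 0.02 m/s and angular speed of each of castor_white, knob, castor_black, bush below 0.2 rad/s and contact force between each of castor_white, knob, castor_black, bush and the fingers below 0.1 N and x of knob_mid in the frame of tray_blue between -0.013 and 0.013 m and y of knob_mid in the frame of tray_blue between 0.039 and 0.065 m and z of knob_mid in the frame of tray_blue between 0.024 and 0.032 m and x of castor_black_mid in the frame of tray_red between -0.013 and 0.013 m and y of castor_black_mid in the frame of tray_red between -0.061 and -0.035 m and z of castor_black_mid in the frame of tray_red between 0.0325 and 0.0405 m and x of bush_mid in the frame of tray_red between -0.013 and 0.013 m and y of bush_mid in the frame of tray_red between 0.039 and 0.065 m and z of bush_mid in the frame of tray_red between 0.024 and 0.032 m); the robot touches nothing.
It fails at once if the black rubber foot is shifted by more than 30 mm or tipped over (distance of foot_mid from where it was at the start of the episode above 0.03 m or angle between foot_mid's own z axis and vertical above 0.5 rad).
It fails at once if the white sleeve is shifted by more than 30 mm or tipped over (distance of sleeve_mid from where it was at the start of the episode above 0.03 m or angle between sleeve_mid's own z axis and vertical above 0.5 rad).
It fails at once if the jar is shifted by more than 30 mm or tipped over (distance of jar_mid from where it was at the start of the episode above 0.03 m or angle between jar_mid's own z axis and vertical above 0.5 rad).
It fails at once if the wrench is shifted by more than 30 mm (distance of wrench_grip from where it was at the start of the episode above 0.03 m).
It also fails if it takes over 112 s, if anything falls off the work surface, if the arm or the gripper's body presses on something with over 40 N, if the wrist force passes 120 N, or if a joint passes its speed limit or range.

## Working session

There is one attempt and no reset: what is moved stays moved. The work goes in short steps, Python scripts to look and compute and a tool call to move; the robot and the scene stay as the last step left them, time stands still between calls to the robot, and variables do not carry over. Pictures are saved under pics/ and viewed, at most 14 in all, crops included, and the job is handed in when it is done.

Besides the shell and the picture viewer there is one more tool, called after "Request:" in YAML: its name, and indented under it one key for each argument. servo_tool: Moves the arm, as the interface text tells. Its arguments: {"type":"object","properties":{"motion":{"type":"array"},"newtons":{"type":"number"}},"required":["motion"]}

```bash
mkdir -p pics; cat > h.py <<'E'
from cell import manip
import numpy as np, cv2
def look(name,png=None):
    c=manip.camera(name)
    if png: cv2.imwrite('pics/'+png,c['frame'][:,:,::-1])
    return c
def world(c):
    f=200/np.tan(np.radians(c['vfov'])/2); z=c['range_z']
    v,u=np.mgrid[0:400,0:640]
    P=np.stack([(u-c['cx'])/f*z,(v-c['cy'])/f*z,z,np.ones_like(z)],-1)@np.array(c['cam_to_world']).T
    P[z==0]=np.nan
    return P[...,:3]
def ray(c,u,v,h):
    f=200/np.tan(np.radians(c['vfov'])/2);T=np.array(c['cam_to_world'])
    d=T[:3,:3]@[(u-c['cx'])/f,(v-c['cy'])/f,1]; o=T[:3,3]
    return o+d*(h-o[2])/d[2]
E
python3 - <<'E'
from h import *
for n in('top','scene'):
    c=look(n,n+'0.png');print(n,c['vfov'],c['cx'],c['cy'],np.round(c['cam_to_world'],3).tolist())
    np.savez(n+'0.npz',**c)
print(manip.read_state())
E
```

```text
top 46.923953260036 315.54572728186247 199.80774352715406 [[-0.013, -0.989, 0.146, 373.133], [-1.0, 0.013, 0.004, -68.416], [-0.006, -0.146, -0.989, 1134.033], [0.0, 0.0, 0.0, 1.0]]
scene 54.83429490077154 320.3475726225409 199.1018473812862 [[-0.026, 0.734, -0.679, 1082.57], [1.0, 0.018, -0.019, -53.432], [-0.002, -0.679, -0.734, 635.362], [0.0, 0.0, 0.0, 1.0]]
{'clock': 0.1, 'joints': array([-1.40063743e+00,  3.00418811e-01,  1.52150156e+00, -4.72540515e-06,
        1.32069771e+00, -6.66153116e-02]), 'qd': array([ 0.00073243, -0.00107564, -0.00179838,  0.00252031,  0.00087068,
        0.00040977]), 'effort': array([ 9.56664808e-04, -5.32643723e+01, -3.53283799e+01,  7.09592854e-02,
        2.35332007e-02, -3.94556946e-05]), 'eef_pos': array([ 128.96143646, -534.43224008,  204.94864961]), 'eef_rot': array([-3.14056919e+00, -6.36918540e-05,  2.36775351e-01]), 'wrist_force': array([0.46521339, 0.28660955, 0.47628019]), 'moment': array([ 0.03388289, -0.01549059,  0.00122376]), 'finger_force': 0.0, 'finger_gap': 93.76404516096962}
```

View pics/top0.png

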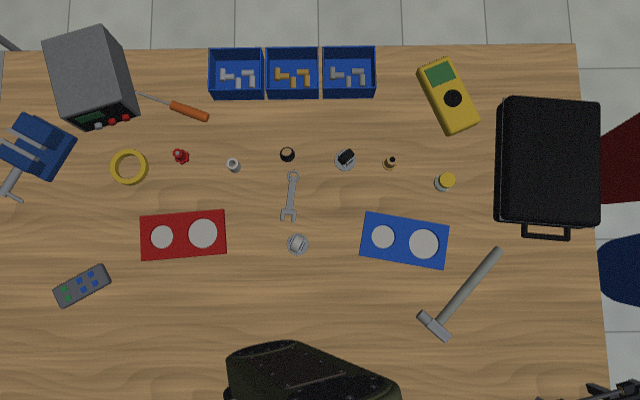

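View pics/scene0.png

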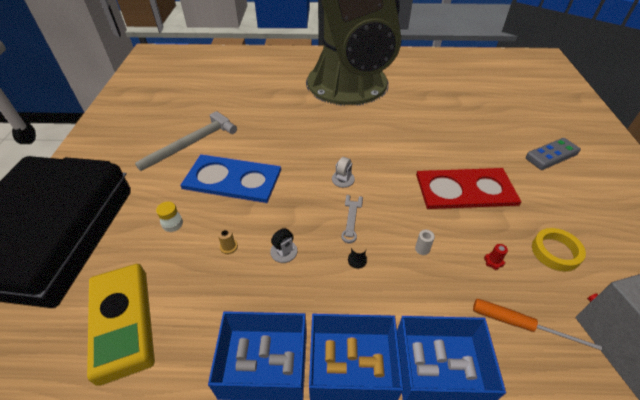

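The top view shows (pixels) the knob (181,156), sleeve (233,164), foot (287,154), black castor (345,159), bush (389,162), jar (445,181), wrench (289,195), white castor (297,243), red tray (183,235) and blue tray (404,240). The scene view agrees: black castor (284,246), white castor (343,172), bush (227,240), knob (497,256).

```bash
cat > m.py <<'E'
from h import *
def objs(n,c,seeds,zmin=4):
    W=world(c)
    for k,(u,v,h,r) in seeds.items():
        s=ray(c,u,v,h)
        m=np.hypot(W[...,0]-s[0],W[...,1]-s[1])<r
        m&=W[...,2]>zmin
        p=W[m]; zt=np.percentile(p[:,2],97); t=p[p[:,2]>zt-8]
        out=[np.round(s).tolist(),len(p),round(float(zt),1)]
        mm=t[:,:2]; (cx,cy),(w,hh),a=cv2.minAreaRect(mm.astype(np.float32))
        e=np.linalg.eigh(np.cov(mm.T))[1][:,1]
        print(n,k,out,'top rect',np.round([cx,cy,w,hh,a],1),'mean',mm.mean(0).round(1),'bbox all',p.min(0).round(),p.max(0).round(),'axis deg',round(float(np.degrees(np.arctan2(e[1],e[0]))),1))
def trays(n,c):
    hsv=cv2.cvtColor(c['frame'],cv2.COLOR_RGB2HSV); 
    for k,(lo,hi,s) in {'blue':((100,120,60),(125,255,255),{'top':(404,225),'scene':(231,164)}),'red':((0,150,60),(8,255,255),{'top':(183,215),'scene':(467,205)})}.items():
        m=cv2.inRange(hsv,lo,hi)
        if k=='red': m|=cv2.inRange(hsv,(172,150,60),(180,255,255))
        for ct in cv2.findContours(m,cv2.RETR_EXTERNAL,cv2.CHAIN_APPROX_NONE)[0]:
            if cv2.contourArea(ct)<2000: continue
            q=np.array([ray(c,u,v,14)[:2] for u,v in ct[:,0]],np.float32)
            r=cv2.minAreaRect(q)
            if r[0][0]<520: print(n,k,np.round(r[0],1),np.round(r[1],1),round(r[2],1))
    m=cv2.inRange(hsv,(0,0,130),(180,45,255))
    for ct in cv2.findContours(m,cv2.RETR_EXTERNAL,cv2.CHAIN_APPROX_NONE)[0]:
        if cv2.contourArea(ct)<250: continue
        q=np.array([ray(c,u,v,5)[:2] for u,v in ct[:,0]],np.float32); r=cv2.minAreaRect(q)
        if r[0][0]<520 and max(r[1])<90:print(n,'disc',np.round(r[0],1),np.round(r[1],1))
E
python3 - <<'E'
from m import *
S={'top':dict(knob=(181,156,30,30),sleeve=(233,164,30,30),foot=(287,154,30,30),blk=(345,159,30,35),bush=(389,162,30,28),jar=(445,181,30,32),wht=(297,243,30,40)),
'scene':dict(knob=(497,256,25,30),sleeve=(425,242,25,30),foot=(357,256,25,30),blk=(284,242,30,36),bush=(227,240,25,30),jar=(169,216,30,32),wht=(343,172,30,40))}
for n in S:
    c=dict(np.load(n+'0.npz')); objs(n,c,S[n]); trays(n,c)
E
```

```text
top knob [[649.0, 265.0, 30.0], 192, 48.5] top rect [653.4 270.3  22.1  22.8  62.1] mean [653.6 270. ] bbox all [624. 248.   4.] [672. 287.  51.] axis deg -147.9
top sleeve [[627.0, 137.0, 30.0], 163, 49.0] top rect [627.3 137.8  26.8  28.3  86.9] mean [626.8 137.4] bbox all [608. 123.   4.] [656. 159.  50.] axis deg 65.8
top foot [[651.0, 4.0, 30.0], 115, 42.8] top rect [647.6   5.7   6.6  24.5   4.2] mean [647.3   4.9] bbox all [639. -24.   4.] [680.  29.  45.] axis deg 95.9
top blk [[636.0, -138.0, 30.0], 302, 63.4] top rect [ 639.3 -137.9   19.2   32.6   41.3] mean [ 638.9 -138.5] bbox all [ 613. -172.    4.] [ 668. -104.   65.] axis deg 132.1
top bush [[627.0, -245.0, 30.0], 121, 47.8] top rect [ 627.8 -246.5   19.8   19.6    5. ] mean [ 630.1 -248.7] bbox all [ 614. -267.    4.] [ 648. -219.   48.] axis deg 132.4
top jar [[578.0, -380.0, 30.0], 317, 57.6] top rect [ 578.1 -377.    34.9   35.3    1.5] mean [ 578. -377.] bbox all [ 550. -401.    4.] [ 597. -352.   58.] axis deg 89.8
top wht [[432.0, -19.0, 30.0], 311, 63.3] top rect [432.5 -18.7  19.   33.3  63.4] mean [432.2 -18
[... 1019 characters left out ...]
25.0], 281, 47.5] top rect [ 636.5 -249.4   21.6   22.5   66.4] mean [ 636.6 -248.3] bbox all [ 619. -268.    4.] [ 651. -229.   49.] axis deg -156.8
scene jar [[578.0, -379.0, 30.0], 583, 57.0] top rect [ 579.6 -378.8   37.4   37.    12.5] mean [ 581.6 -377.6] bbox all [ 562. -397.    5.] [ 602. -357.   59.] axis deg -142.5
scene wht [[437.0, -20.0, 30.0], 471, 63.1] top rect [435.1 -19.4  19.8  31.8  63.8] mean [437.4 -19.7] bbox all [418. -44.   4.] [459.   7.  65.] axis deg 150.7
scene blue [ 442.4 -278.5] [208.  118.2] 79.1
scene blue [  -93.1 -1062.8] [838.8 165.4] 37.6
scene red [462.9 259.6] [120.9 211.8] 4.2
scene disc [457.2 215.6] [65.2 58.8]
scene disc [ 424.4 -328. ] [61.9 68.2]
```

Request:
servo_tool:
  motion:
    - [[0.4,0.6,-0.05,0,0,-0.228,0.3],[0.4,0.6,-0.05,0,0,-0.228,0.3],[0.4,0.6,-0.05,0,0,-0.228,0.3],[0.4,0.6,-0.05,0,0,-0.228,0.3],[0.4,0.6,-0.05,0,0,-0.228,0.3],[0.4,0.6,-0.05,0,0,-0.228,0.3],[0.4,0.6,-0.05,0,0,-0.228,0.3],[0.4,0.6,-0.05,0,0,-0.228,0.3],[0.4,0.6,-0.05,0,0,-0.228,0.3],[0.4,0.6,-0.05,0,0,-0.228,0.3]]
  newtons: 25

```text
clock: 1.1
eef_pos: [329.0, -234.5, 180.4]
eef_rot: [3.142, 0.0, -0.478]
wrist_force: [0.4, 0.6, -0.9]
finger_gap: 65.6
finger_force: 0.0
```

Request:
servo_tool:
  motion:
    - [[0.21,0.431,-0.16,0,0,0,0.3],[0.21,0.431,-0.16,0,0,0,0.3],[0.21,0.431,-0.16,0,0,0,0.3],[0.21,0.431,-0.16,0,0,0,0.3],[0.21,0.431,-0.16,0,0,0,0.3],[0.21,0.431,-0.16,0,0,0,0.3],[0.21,0.431,-0.16,0,0,0,0.3],[0.21,0.431,-0.16,0,0,0,0.3],[0.21,0.431,-0.16,0,0,0,0.3]]

```text
clock: 2.0
eef_pos: [434.0, -20.7, 100.9]
eef_rot: [-3.141, -0.001, -0.482]
wrist_force: [-0.4, 0.0, -0.1]
finger_gap: 65.8
finger_force: 0.0
```

```bash
python3 - <<'E'
from h import *
c=look('scene'); cv2.imwrite('pics/w1.png',cv2.resize(c['frame'][90:240,240:440,::-1],None,fx=3,fy=3))
E
```

```text
(no output)
```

View pics/w1.png

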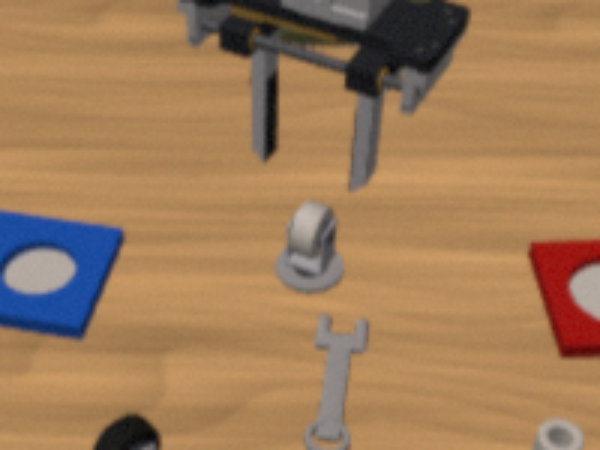

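The fingers (crop 265 and 365) straddle the white castor (310,245), closing along its axle.

Request:
servo_tool:
  motion:
    - [[0,0,-0.08,0,0,0,0.3],[0,0,-0.15,0,0,0,0.3],[0,0,-0.17,0,0,0,0.3],[0,0,-0.17,0,0,0,0.3],[0,0,-0.17,0,0,0,0.85],[0,0,-0.17,0,0,0,0.85],[0,0,-0.17,0,0,0,0.85],[0,0,-0.17,0,0,0,0.85],[0,0,-0.17,0,0,0,0.85],[0,0,-0.17,0,0,0,0.85]]

```text
clock: 3.05
eef_pos: [434.3, -19.1, 15.9]
eef_rot: [-3.141, -0.001, -0.479]
wrist_force: [-2.2, -0.2, 6.7]
finger_gap: 31.2
finger_force: 24.9
```

Request:
servo_tool:
  motion:
    - [[0,0,0.08,0,0,0,0.85],[0,0,0.168,0,0,0,0.85],[-0.012,-0.08,0.168,0,0,0,0.85],[-0.012,-0.16,0.168,0,0,0,0.85],[-0.012,-0.25,0.168,0,0,0,0.85],[-0.012,-0.34,0.168,0,0,0,0.85],[-0.012,-0.43,0.168,0,0,0,0.85],[-0.012,-0.52,0.168,0,0,0,0.85],[-0.012,-0.58,0.168,0,0,0,0.85],[-0.012,-0.611,0.168,0,0,0,0.85]]

```text
clock: 4.05
eef_pos: [427.5, -326.7, 99.0]
eef_rot: [-3.142, 0.0, -0.481]
wrist_force: [0.1, 0.9, -1.0]
finger_gap: 31.0
finger_force: 24.9
```

Request:
servo_tool:
  motion:
    - [[0,0,0,0,0,0,0.85],[0,0,-0.06,0,0,0,0.85],[0,0,-0.12,0,0,0,0.85],[0,0,-0.15,0,0,0,0.85],[0,0,-0.155,0,0,0,0.85],[0,0,-0.155,0,0,0,0.85],[0,0,-0.155,0,0,0,0.85]]

```text
clock: 4.75
eef_pos: [428.4, -324.0, 22.5]
eef_rot: [3.142, -0.001, -0.479]
wrist_force: [0.1, 0.7, -1.5]
finger_gap: 30.8
finger_force: 25.0
```

```bash
python3 - <<'E'
from h import *
s=manip.read_state(); print(s['wrist_force'],s['eef_pos'],s['finger_gap'])
c=look('scene'); cv2.imwrite('pics/w2.png',cv2.resize(c['frame'][90:240,130:330,::-1],None,fx=3,fy=3))
E
```

```text
[ 0.14058528  0.65103573 -1.53715153] [ 428.40768691 -324.01769211   22.51968931] 30.758750171364788
```

View pics/w2.png

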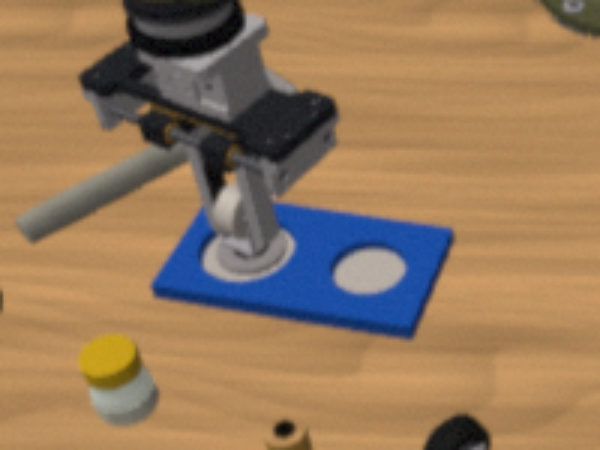

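The white castor's plate is inside the pocket (crop 250,255). Lower, release, go to the bush.

Request:
servo_tool:
  motion:
    - [[0,0,-0.003,0,0,0,0.85],[0,0,-0.003,0,0,0,0.85],[0,0,-0.003,0,0,0,0.35],[0,0,-0.003,0,0,0,0.35],[0,0,-0.003,0,0,0,0.35],[0,0,-0.003,0,0,0,0.35],[0,0,0.06,0,0,0,0.35],[0,0,0.13,0,0,0,0.35],[0,0,0.2,0,0,0,0.35]]

```text
clock: 5.7
eef_pos: [427.8, -324.5, 123.1]
eef_rot: [-3.141, 0.001, -0.48]
wrist_force: [0.4, -0.1, 0.9]
finger_gap: 61.1
finger_force: 0.0
```

Request:
servo_tool:
  motion:
    - [[0.409,0.15,0,0,0,0,0.35],[0.409,0.15,0,0,0,0,0.35],[0.409,0.15,0,0,0,0,0.35],[0.409,0.15,0,0,0,0,0.35],[0.409,0.15,0,0,0,0,0.35],[0.409,0.15,0,0,0,0,0.35],[0.409,0.15,-0.06,0,0,0,0.35],[0.409,0.15,-0.06,0,0,0,0.35]]

```text
clock: 6.5
eef_pos: [630.1, -249.4, 88.3]
eef_rot: [3.141, 0.006, -0.48]
wrist_force: [-0.5, -0.1, -0.6]
finger_gap: 61.4
finger_force: 0.0
```

```bash
python3 - <<'E'
from h import *
c=look('scene'); cv2.imwrite('pics/w3.png',cv2.resize(c['frame'][130:290,130:330,::-1],None,fx=3,fy=3))
E
```

```text
(no output)
```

View pics/w3.png

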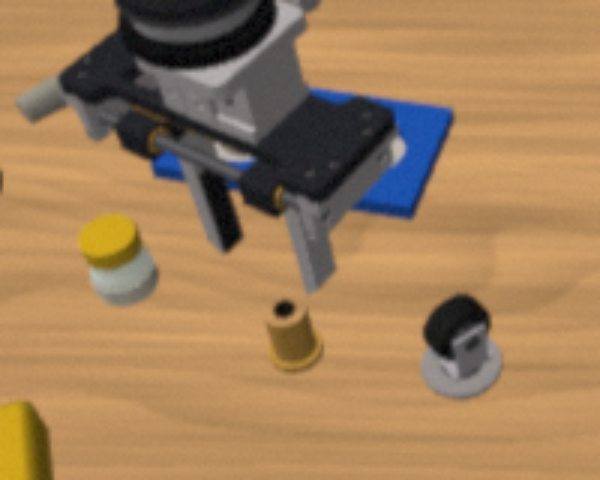

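Bush at crop (290,330), fingers aligned above and either side; descend.

Request:
servo_tool:
  motion:
    - [[0,0,0,0,0,0,0.35],[0,0,-0.06,0,0,0,0.35],[0,0,-0.12,0,0,0,0.35],[0,0,-0.154,0,0,0,0.35],[0,0,-0.154,0,0,0,0.35],[0,0,-0.154,0,0,0,0.85],[0,0,-0.154,0,0,0,0.85],[0,0,-0.154,0,0,0,0.85],[0,0,-0.154,0,0,0,0.85],[0,0,-0.154,0,0,0,0.85]]

```text
clock: 7.55
eef_pos: [632.8, -249.8, 15.6]
eef_rot: [3.142, -0.001, -0.479]
wrist_force: [-1.1, 0.3, 3.1]
finger_gap: 27.5
finger_force: 25.0
```

Request:
servo_tool:
  motion:
    - [[0,0,0.08,0,0,0,0.85],[0,0,0.16,0,0,0,0.85],[0,0,0.23,0,0,0,0.85],[-0.18,0.28,0.23,0,0,0.2,0.85],[-0.18,0.28,0.23,0,0,0.2,0.85],[-0.18,0.28,0.23,0,0,0.2,0.85],[-0.18,0.28,0.23,0,0,0.2,0.85],[-0.18,0.28,0.23,0,0,0.2,0.85],[-0.18,0.28,0.23,0,0,0.2,0.85],[-0.18,0.28,0.23,0,0,0.2,0.85]]

```text
clock: 8.55
eef_pos: [543.0, -110.5, 129.9]
eef_rot: [3.141, -0.0, 0.145]
wrist_force: [0.0, 0.6, -1.9]
finger_gap: 27.7
finger_force: 25.0
```

Request:
servo_tool:
  motion:
    - [[-0.178,0.848,0,0,0,0,0.85],[-0.178,0.848,0,0,0,0,0.85],[-0.178,0.848,0,0,0,0,0.85],[-0.178,0.848,0,0,0,0,0.85],[-0.178,0.848,0,0,0,0,0.85],[-0.178,0.848,0,0,0,0,0.85],[-0.178,0.848,0,0,0,0,0.85],[-0.178,0.848,0,0,0,0,0.85],[-0.178,0.848,0,0,0,0,0.85],[-0.178,0.848,0,0,0,0,0.85]]

```text
clock: 9.55
eef_pos: [453.2, 317.3, 129.4]
eef_rot: [-3.141, 0.0, 0.149]
wrist_force: [0.0, -0.7, -1.7]
finger_gap: 27.5
finger_force: 25.0
```

Request:
servo_tool:
  motion:
    - [[0,0,0,0,0,0,0.85],[0,0,-0.08,0,0,0,0.85],[0,0,-0.16,0,0,0,0.85],[0,0,-0.2,0,0,0,0.85],[0,0,-0.215,0,0,0,0.85],[0,0,-0.215,0,0,0,0.85],[0,0,-0.215,0,0,0,0.85]]

```text
clock: 10.25
eef_pos: [454.5, 314.0, 23.4]
eef_rot: [-3.141, -0.001, 0.147]
wrist_force: [0.2, -0.4, -0.9]
finger_gap: 28.1
finger_force: 25.0
```

```bash
python3 - <<'E'
from h import *
c=look('scene'); cv2.imwrite('pics/w4.png',cv2.resize(c['frame'][90:240,380:580,::-1],None,fx=3,fy=3))
E
```

```text
(no output)
```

View pics/w4.png

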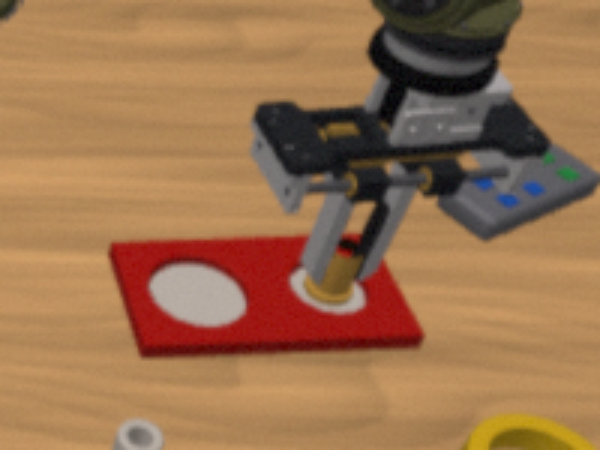

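The bush's flange sits within the small pocket (crop 330,288). Release, go to the knob.

Request:
servo_tool:
  motion:
    - [[0,0,-0.005,0,0,0,0.85],[0,0,-0.005,0,0,0,0.85],[0,0,-0.005,0,0,0,0.4],[0,0,-0.005,0,0,0,0.4],[0,0,-0.005,0,0,0,0.4],[0,0,-0.005,0,0,0,0.4],[0,0,0.06,0,0,0,0.4],[0,0,0.13,0,0,0,0.4],[0,0,0.2,0,0,0,0.4]]

```text
clock: 11.2
eef_pos: [453.3, 314.3, 123.6]
eef_rot: [3.141, 0.0, 0.149]
wrist_force: [0.1, -0.5, -0.1]
finger_gap: 56.7
finger_force: 0.0
```

Request:
servo_tool:
  motion:
    - [[0.401,-0.087,0,0,0,0,0.4],[0.401,-0.087,0,0,0,0,0.4],[0.401,-0.087,0,0,0,0,0.4],[0.401,-0.087,0,0,0,0,0.4],[0.401,-0.087,0,0,0,0,0.4],[0.401,-0.087,0,0,0,0,0.4],[0.401,-0.087,-0.06,0,0,0,0.4],[0.401,-0.087,-0.06,0,0,0,0.4],[0.401,-0.087,-0.06,0,0,0,0.4]]

```text
clock: 12.1
eef_pos: [653.0, 271.5, 93.1]
eef_rot: [3.142, 0.001, 0.15]
wrist_force: [0.8, -0.5, 0.0]
finger_gap: 56.4
finger_force: 0.0
```

```bash
python3 - <<'E'
from h import *
c=look('scene'); cv2.imwrite('pics/w5.png',cv2.resize(c['frame'][130:290,400:600,::-1],None,fx=3,fy=3))
E
```

```text
(no output)
```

View pics/w5.png

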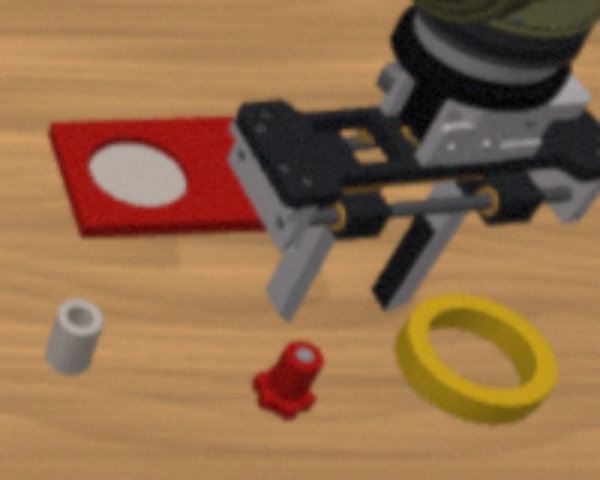

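Knob at crop (295,375), fingers square above it; the yellow ring is clear.

Request:
servo_tool:
  motion:
    - [[0,0,0,0,0,0,0.4],[0,0,-0.06,0,0,0,0.4],[0,0,-0.12,0,0,0,0.4],[0,0,-0.15,0,0,0,0.4],[0,0,-0.15,0,0,0,0.4],[0,0,-0.15,0,0,0,0.9],[0,0,-0.15,0,0,0,0.9],[0,0,-0.15,0,0,0,0.9],[0,0,-0.15,0,0,0,0.9],[0,0,-0.15,0,0,0,0.9]]

```text
clock: 13.15
eef_pos: [654.3, 271.0, 18.1]
eef_rot: [-3.141, -0.001, 0.149]
wrist_force: [-0.7, -0.3, 2.2]
finger_gap: 23.5
finger_force: 25.0
```

Request:
servo_tool:
  motion:
    - [[0,0,0.08,0,0,0,0.9],[0,0,0.16,0,0,0,0.9],[0,0,0.23,0,0,0,0.9],[-0.2,-0.5,0.23,0,0,0,0.9],[-0.2,-0.5,0.23,0,0,0,0.9],[-0.2,-0.5,0.23,0,0,0,0.9],[-0.2,-0.5,0.23,0,0,0,0.9],[-0.2,-0.5,0.23,0,0,0,0.9],[-0.2,-0.5,0.23,0,0,0,0.9],[-0.2,-0.5,0.23,0,0,0,0.9]]

```text
clock: 14.15
eef_pos: [553.4, 18.7, 132.9]
eef_rot: [3.141, -0.0, 0.146]
wrist_force: [0.4, 0.6, -0.5]
finger_gap: 23.4
finger_force: 25.0
```

Request:
servo_tool:
  motion:
    - [[-0.215,-0.493,0,0,0,0,0.9],[-0.215,-0.493,0,0,0,0,0.9],[-0.215,-0.493,0,0,0,0,0.9],[-0.215,-0.493,0,0,0,0,0.9],[-0.215,-0.493,0,0,0,0,0.9],[-0.215,-0.493,0,0,0,0,0.9],[-0.215,-0.493,0,0,0,0,0.9],[-0.215,-0.493,0,0,0,0,0.9],[-0.215,-0.493,-0.08,0,0,0,0.9],[-0.215,-0.493,-0.15,0,0,0,0.9]]

```text
clock: 15.15
eef_pos: [447.7, -224.2, 56.8]
eef_rot: [3.141, -0.001, 0.151]
wrist_force: [0.4, 0.1, -0.9]
finger_gap: 23.6
finger_force: 25.0
```

Request:
servo_tool:
  motion:
    - [[0,0,-0.04,0,0,0,0.9],[0,0,-0.06,0,0,0,0.9],[0,0,-0.064,0,0,0,0.9],[0,0,-0.064,0,0,0,0.9]]

```text
clock: 15.55
eef_pos: [447.3, -225.3, 26.1]
eef_rot: [3.141, -0.001, 0.15]
wrist_force: [0.4, 1.1, -0.8]
finger_gap: 23.3
finger_force: 25.0
```

```bash
python3 - <<'E'
from h import *
print(manip.read_state()['wrist_force'])
c=look('scene'); cv2.imwrite('pics/w6.png',cv2.resize(c['frame'][90:240,130:330,::-1],None,fx=3,fy=3))
E
```

```text
[ 0.38916694  1.08396402 -0.80975684]
```

View pics/w6.png

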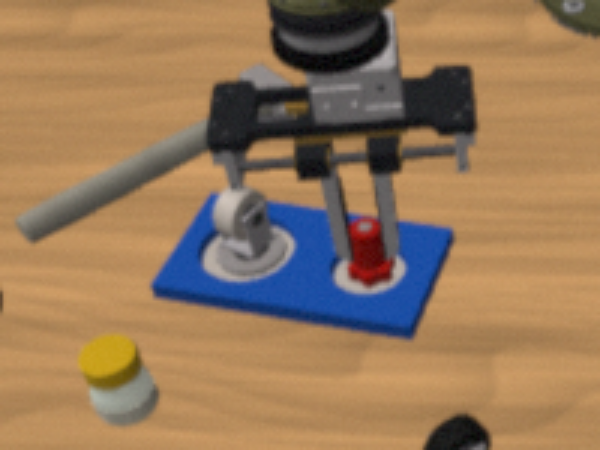

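Knob is in the small pocket (crop 370,268). Release, then the black castor.

Request:
servo_tool:
  motion:
    - [[0,0,-0.005,0,0,0,0.9],[0,0,-0.005,0,0,0,0.9],[0,0,-0.005,0,0,0,0.4],[0,0,-0.005,0,0,0,0.4],[0,0,-0.005,0,0,0,0.4],[0,0,-0.005,0,0,0,0.4],[0,0,0.06,0,0,0,0.4],[0,0,0.13,0,0,0,0.4],[0,0,0.2,0,0,0,0.4]]

```text
clock: 16.5
eef_pos: [446.3, -225.5, 126.6]
eef_rot: [-3.141, 0.0, 0.149]
wrist_force: [-0.7, 0.2, 0.9]
finger_gap: 56.3
finger_force: 0.0
```

Request:
servo_tool:
  motion:
    - [[0.388,0.176,0,0,0,0.34,0.3],[0.388,0.176,0,0,0,0.34,0.3],[0.388,0.176,0,0,0,0.34,0.3],[0.388,0.176,0,0,0,0.34,0.3],[0.388,0.176,0,0,0,0.34,0.3],[0.388,0.176,0,0,0,0.34,0.3],[0.388,0.176,0,0,0,0.34,0.3],[0.388,0.176,0,0,0,0.34,0.3],[0.388,0.176,0,0,0,0.34,0.3]]

```text
clock: 17.4
eef_pos: [640.4, -137.7, 125.4]
eef_rot: [-3.141, -0.0, 1.213]
wrist_force: [1.2, 0.0, -0.5]
finger_gap: 65.9
finger_force: 0.0
```

Request:
servo_tool:
  motion:
    - [[0,0,0,0,0,0.34,0.3],[0,0,0,0,0,0.34,0.3],[0,0,0,0,0,0.34,0.3],[0,0,0,0,0,0.34,0.3],[0,0,0,0,0,0.34,0.3],[0,0,0,0,0,0.34,0.3],[0,0,0,0,0,0.34,0.3],[0,0,-0.04,0,0,0.34,0.3],[0,0,-0.04,0,0,0.34,0.3]]

```text
clock: 18.3
eef_pos: [639.4, -137.5, 103.3]
eef_rot: [-3.14, -0.003, 2.282]
wrist_force: [0.3, 0.2, -0.3]
finger_gap: 65.8
finger_force: 0.0
```

```bash
python3 - <<'E'
from h import *
c=look('scene'); cv2.imwrite('pics/w7.png',cv2.resize(c['frame'][100:290,170:400,::-1],None,fx=3,fy=3))
E
```

```text
(no output)
```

View pics/w7.png

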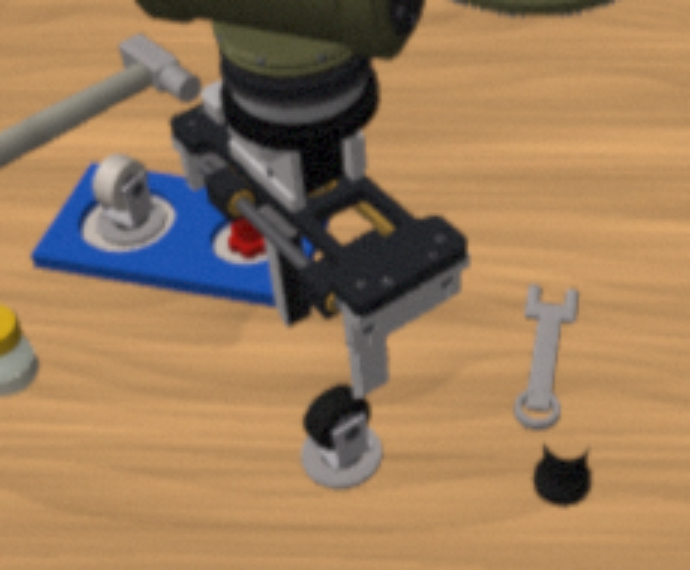

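Fingers straddle the black castor (crop 342,435) along its axle; the blue kit looks right. Descend and grip.

Request:
servo_tool:
  motion:
    - [[0,0,-0.06,0,0,0,0.3],[0,0,-0.12,0,0,0,0.3],[0,0,-0.17,0,0,0,0.3],[0,0,-0.177,0,0,0,0.3],[0,0,-0.177,0,0,0,0.3],[0,0,-0.177,0,0,0,0.85],[0,0,-0.177,0,0,0,0.85],[0,0,-0.177,0,0,0,0.85],[0,0,-0.177,0,0,0,0.85],[0,0,-0.177,0,0,0,0.85]]

```text
clock: 19.35
eef_pos: [640.7, -137.7, 17.3]
eef_rot: [3.141, 0.0, 2.285]
wrist_force: [-0.7, 0.9, 3.1]
finger_gap: 30.6
finger_force: 25.0
```

Request:
servo_tool:
  motion:
    - [[0,0,0.08,0,0,0,0.85],[0,0,0.16,0,0,0,0.85],[0,0,0.23,0,0,0,0.85],[-0.359,0.702,0.23,0,0,0,0.85],[-0.359,0.702,0.23,0,0,0,0.85],[-0.359,0.702,0.23,0,0,0,0.85],[-0.359,0.702,0.23,0,0,0,0.85],[-0.359,0.702,0.23,0,0,0,0.85],[-0.359,0.702,0.23,0,0,0,0.85],[-0.359,0.702,0.23,0,0,0,0.85]]

```text
clock: 20.35
eef_pos: [479.8, 175.4, 131.9]
eef_rot: [-3.141, -0.0, 2.285]
wrist_force: [-0.3, 0.3, -2.2]
finger_gap: 30.8
finger_force: 25.0
```

Request:
servo_tool:
  motion:
    - [[-0.039,0.077,0,0,0,0,0.85],[-0.039,0.077,0,0,0,0,0.85],[-0.039,0.077,-0.08,0,0,0,0.85],[-0.039,0.077,-0.15,0,0,0,0.85],[-0.039,0.077,-0.2,0,0,0,0.85],[-0.039,0.077,-0.216,0,0,0,0.85],[-0.039,0.077,-0.216,0,0,0,0.85],[-0.039,0.077,-0.216,0,0,0,0.85]]

```text
clock: 21.15
eef_pos: [462.2, 212.4, 24.7]
eef_rot: [3.141, 0.0, 2.285]
wrist_force: [0.5, 0.5, -2.6]
finger_gap: 31.0
finger_force: 25.0
```

```bash
python3 - <<'E'
from h import *
c=look('scene'); cv2.imwrite('pics/w8.png',cv2.resize(c['frame'][90:240,380:580,::-1],None,fx=3,fy=3))
E
```

```text
(no output)
```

View pics/w8.png

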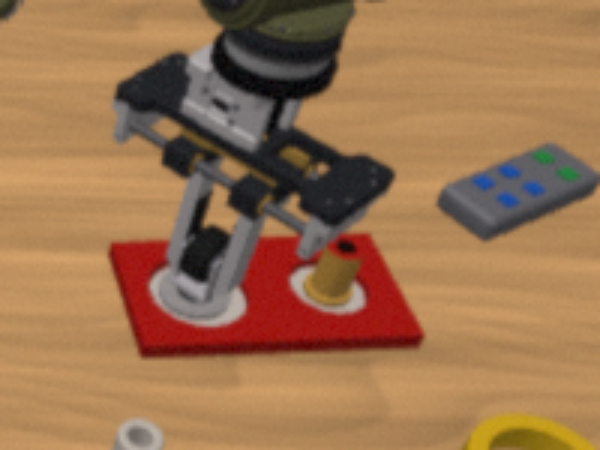

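Black castor in the large pocket (crop 198,290), bush standing in the small one (333,280). Release and retreat.

Request:
servo_tool:
  motion:
    - [[0,0,-0.004,0,0,0,0.85],[0,0,-0.004,0,0,0,0.85],[0,0,-0.004,0,0,0,0.35],[0,0,-0.004,0,0,0,0.35],[0,0,-0.004,0,0,0,0.35],[0,0,-0.004,0,0,0,0.35],[0,0,0.06,0,0,0,0.35],[0,0,0.13,0,0,0,0.35],[0,0,0.2,0,0,0,0.35],[0,0,0.3,0,0,0,0.35]]

```text
clock: 22.2
eef_pos: [460.7, 212.1, 174.1]
eef_rot: [-3.139, -0.001, 2.285]
wrist_force: [0.1, -1.3, -0.8]
finger_gap: 60.9
finger_force: 0.0
```

Request:
servo_tool:
  motion:
    - [[-0.1,-0.42,0.2,0,0,0,0.35],[-0.1,-0.42,0.2,0,0,0,0.35],[-0.1,-0.42,0.2,0,0,0,0.35],[-0.1,-0.42,0.2,0,0,0,0.35],[-0.1,-0.42,0.2,0,0,0,0.35],[-0.1,-0.42,0.2,0,0,0,0.35],[-0.1,-0.42,0.2,0,0,0,0.35],[-0.1,-0.42,0.2,0,0,0,0.35]]

```text
clock: 23.0
eef_pos: [411.6, 3.2, 273.3]
eef_rot: [-3.141, -0.001, 2.286]
wrist_force: [-0.2, -0.3, 0.5]
finger_gap: 61.4
finger_force: 0.0
```

```bash
python3 - <<'E'
from m import *
c=look('scene','end.png')
W=world(c)
for k,(x,y,r) in dict(wht=(428,-325,34),knob=(447,-226.5,27),blk=(461,213.5,34),bush=(454,313.5,27)).items():
    p=W[(np.hypot(W[...,0]-x-3,W[...,1]-y)<r)&(W[...,2]>28)]
    zt=np.percentile(p[:,2],97); t=p[p[:,2]>zt-8,:2].astype(np.float32)
    print(k,round(zt,1),cv2.minAreaRect(t)[0])
E
```

```text
wht 68.4 (428.09197998046875, -324.38330078125)
knob 53.1 (450.0350646972656, -225.527099609375)
blk 68.1 (463.6846618652344, 209.4116668701172)
bush 52.8 (456.847900390625, 311.053466796875)
```

View pics/end.png

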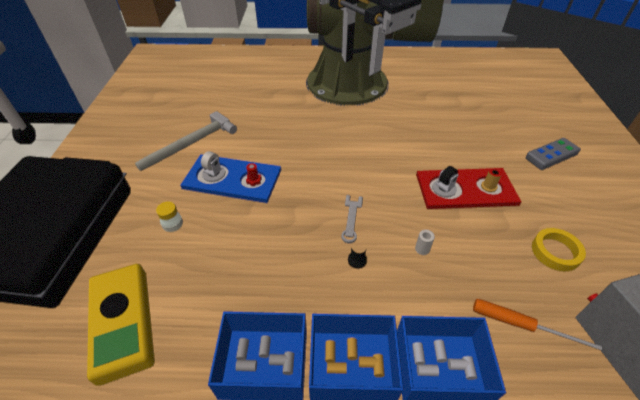

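All four parts stand in their pockets (white castor (210,168), knob (253,176), black castor (447,182), bush (491,182)). Their tops are at the seated heights, within about 5 mm of the pocket centres, and nothing else has moved.

```bash
python3 -c "
from cell import manip
print(manip.sign_off())"
```

```text
the job is handed in; nothing more can be done
None
```

Both kits are made up and handed in at about 23 s of the 112 s limit: in the last camera check all four parts stood upright in their pockets within about 5 mm of centre, and the foot, sleeve, wrench and jar looked unmoved (hand-in returned no verdict).

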